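# Put the changeover tooling back into its marked trays

### The arm

A 6-joint arm with a two-finger parallel gripper is mounted at the origin on a cart in front of the work surface, level with it; the furniture and walls round the work are solid. World frame = base frame: x ahead of the robot, y to its left, z up, the work surface at z = 0. Lengths are in m, angles in rad, forces in N, time in s.
With the tool pointing down it reaches from about 0.325 to 1 m from the base axis. Payload 5.1 kg.
Tool frame: the origin (TCP) lies between the finger pads; the fingertips stand 11 mm ahead of it and the grasp point (between the pads) lies 8 mm behind it; z points along the fingers, y is the line along which they close (so a half turn about z gives the same grasp; the last joint's range is limited). The gripper opens to 85 mm and grips with 20 to 120 N. Pads are 22 mm wide; open, the fingers measure 114 mm over their backs; the gripper's body (76 mm by 85 mm) begins 54 mm behind the grasp point. The pads swing forward as they close: fully open they stand 13 mm farther back than shut.
Start: joints at [-1.248, 0.124, 1.65, -0, 1.367, -0.083], TCP at [0.257, -0.597, 0.242] pointing down, gripper open.
Joint ranges: [-2.61, 2.61], [-1.02, 2.33], [0.03, 2.71], [-1.35, 4.49], [0.32, 2.68], [-2.91, 2.91]. Speed limits (rad/s): [2.57, 2.57, 3.14, 3.14, 3.14, 3.14].

### API

Orientations are given as a rotation vector (axis times angle).
In Python, from rig import get_state, optics, ticket gives the robot as it stands. The module is installed in compiled form; this text tells all that it offers.
- The arm moves only by the tool drive_tool, never from a script. Its argument "motion" is a list of rows, each an object of numbers: "grip": the opening, from 0 (shut) to 1 (fully open); "x", "y", "z": the shift along the tool's x, y, z in mm; "turn": the turn about the tool's z in rad. In form: [{"grip": .., "x": .., "y": .., "z": .., "turn": ..}, ...]. A call has 1 to 20 rows; each row is the pose to reach, as a shift and turn from the pose commanded when the call began, along the tool's axes at that moment; what a row does not reach only later rows make up. A row lasts 1/10 s, in which the tool goes at most 50 mm and 8.59 degrees, less where a joint would pass 70% of its speed; a pose out of reach is approached as far as the arm can. A call with a gripper value outside its range is refused whole. The fingers move at their own pace and stop on an object; the grip force is fixed at half the most. Time passes only in rows, so rows that repeat a pose let the fingers close. It gives the time, the measured TCP pose, the force, the opening and the grip force at its end, in the units of the state.
- get_state(): the state, without advancing time (a new reading comes with each control period).
- optics.snapshot(name): name is "scene" or "top"; returns (picture, depth): 400x640x3 uint8, red, green, blue; 400x640 float32, m along the optical axis (not along the pixel's ray), 0 where there is no reading.
- optics.camera_params(name): a dict with "vfov" (degrees; the focal length in pixels is half the picture's height over the tangent of half this angle, whatever the lens; pixels are square), "cx", "cy" (the principal point, pixels), "distortion" ([k1, k2, p1, p2, k3] as OpenCV has them; the pictures are not rectified), "world_from_camera" (4x4, takes a point from camera to world coordinates). Camera axes: x right, y down, z forward; pixel columns grow to the right and rows downward; lengths in m; the calibration is good to about 2 mm. A picture is of the moment at which its call begins. camera_params takes no time and is no camera call.
- ticket.sign_off(): hands the job in; it is judged then, once.
The state is a dict: "time_s": time; "joints": joint angles; "dq": joint speeds; "joint_torque": joint torques, N m; "ee_pos": TCP position; "eef_rot": TCP orientation; "ft_force": force on the tool from outside, world axes, zero at the start; "torque": the same for the moment, N m; "opening": opening from 0.0 (shut) to 1.0 (fully open); "gripper_force": force on a finger pad.
Only numpy, scipy, OpenCV 4.12 (cv2) and the standard library are available. Lean on these libraries where they do the work, as an engineer would, in place of code of your own. Each camera call takes 0.05 s, during which the arm holds its last target. There are 200 camera calls.

### The job

Put the five loose pieces of tooling lying in the middle of the worktop (two spring collets, two stop pins, one collet nut) away into the wooden trays: each piece goes into the tray that has a sample of the same part screwed to its head board. Put only one piece into a compartment, set down on the compartment's floor the same way up as it is now, collets and pins standing upright and the nut lying flat. Leave the steel setting block and the rubber plug behind them where they are.

Things in the scene. Friction and masses are not known exactly. Their poses are not given: they have to be found in the camera images.
- collet_a_center (a point): loose spring collet, bright steel with black slots and a hole in its top, standing upright with its wide end up, 46 mm tall, 32 mm across the top, tapering a little downwards; this point is at its centre, 23 mm above its foot; z along its axis, up
- collet_b_center (a point): loose spring collet, bright steel with black slots and a hole in its top, standing upright with its wide end up, 46 mm tall, 32 mm across the top, tapering a little downwards; this point is at its centre, 23 mm above its foot; z along its axis, up
- pin_a_center (a point): loose stepped stop pin, bright plain steel, standing upright on its thick foot: foot 30 mm across and 26 mm high, above it a shank 20 mm across, 63 mm tall in all; this point is at its centre, 31.5 mm above its foot; z along its axis, up
- pin_b_center (a point): loose stepped stop pin, bright plain steel, standing upright on its thick foot: foot 30 mm across and 26 mm high, above it a shank 20 mm across, 63 mm tall in all; this point is at its centre, 31.5 mm above its foot; z along its axis, up
- nut_center (a point): loose collet nut: black ring with bright notches round its rim, lying flat, 50 to 53 mm across, 22 mm tall, with a wide hole; this point is at its centre, 11 mm above its underside; z along its axis, up
- tray_collet: flat plywood tray fixed to the worktop, 212 x 114 mm, x along it. Origin on the worktop under the rib between its 2 compartments, whose centres are at x = -38.5 and +38.5 mm, y = 0; each 71 (x) by 106 (y) mm inside. Floor 4 mm above the worktop; walls 4 and rib 5 mm thick, tops 10 mm above the worktop. On the head board, at x = +108 mm, a sample is screwed: a spring collet (46 mm tall).
- tray_pin: flat plywood tray fixed to the worktop, 212 x 114 mm, x along it. Origin on the worktop under the rib between its 2 compartments, whose centres are at x = -38.5 and +38.5 mm, y = 0; each 71 (x) by 106 (y) mm inside. Floor 4 mm above the worktop; walls 4 and rib 5 mm thick, tops 10 mm above the worktop. On the head board, at x = +108 mm, a sample is screwed: a stop pin (63 mm tall).
- tray_nut: flat plywood tray fixed to the worktop, 212 x 114 mm, x along it. Origin on the worktop under the rib between its 2 compartments, whose centres are at x = -38.5 and +38.5 mm, y = 0; each 71 (x) by 106 (y) mm inside. Floor 4 mm above the worktop; walls 4 and rib 5 mm thick, tops 10 mm above the worktop. On the head board, at x = +108 mm, a sample is screwed: a collet nut (22 mm tall).
- gauge_block_center (a point): bystander: bright steel setting block 25 x 50 x 30 mm with three dark holes in its top, standing loose behind the tooling; this point is at its centre, 15 mm up
- plug_center (a point): bystander: black rubber plug with a knob, 35 mm across, 37 mm tall, standing loose behind the tooling; this point is at its centre, 18 mm up
Not all that is in view belongs to the job. Leave any orange or turquoise look-alike of the part that bears collet_b_center alone.

How it is judged:
At the end, for the whole second after the job is handed in: each part between the walls of its own compartment in the tray with the like sample, on its floor (within 3 mm of height), within 0.1 rad of upright (nut flat), at rest; setting block and plug within 20 mm of where they stood (((x of collet_a_center in the frame of tray_collet between -0.0605 and -0.0165 m and y of collet_a_center in the frame of tray_collet between -0.04 and 0.04 m and z of collet_a_center in the frame of tray_collet between 0.023 and 0.03 m and angle between each of collet_a_center, collet_b_center's own z axis and vertical below 0.1 rad and x of collet_b_center in the frame of tray_collet between 0.0165 and 0.0605 m and y of collet_b_center in the frame of tray_collet between -0.04 and 0.04 m and z of collet_b_center in the frame of tray_collet between 0.023 and 0.03 m) or (x of collet_a_center in the frame of tray_collet between 0.0165 and 0.0605 m and y of collet_a_center in the frame of tray_collet between -0.04 and 0.04 m and z of collet_a_center in the frame of tray_collet between 0.023 and 0.03 m and angle between each of collet_a_center, collet_b_center's own z axis and vertical below 0.1 rad and x of collet_b_center in the frame of tray_collet between -0.0605 and -0.0165 m and y of collet_b_center in the frame of tray_collet between -0.04 and 0.04 m and z of collet_b_center in the frame of tray_collet between 0.023 and 0.03 m)) and ((x of pin_a_center in the frame of tray_pin between -0.0605 and -0.0165 m and y of pin_a_center in the frame of tray_pin between -0.04 and 0.04 m and z of pin_a_center in the frame of tray_pin between 0.0315 and 0.0385 m and angle between each of pin_a_center, pin_b_center's own z axis and vertical below 0.1 rad and x of pin_b_center in the frame of tray_pin between 0.0165 and 0.0605 m and y of pin_b_center in the frame of tray_pin between -0.04 and 0.04 m and z of pin_b_center in the frame of tray_pin between 0.0315 and 0.0385 m) or (x of pin_a_center in the frame of tray_pin between 0.0165 and 0.0605 m and y of pin_a_center in the frame of tray_pin between -0.04 and 0.04 m and z of pin_a_center in the frame of tray_pin between 0.0315 and 0.0385 m and angle between each of pin_a_center, pin_b_center's own z axis and vertical below 0.1 rad and x of pin_b_center in the frame of tray_pin between -0.0605 and -0.0165 m and y of pin_b_center in the frame of tray_pin between -0.04 and 0.04 m and z of pin_b_center in the frame of tray_pin between 0.0315 and 0.0385 m)) and ((x of nut_center in the frame of tray_nut between -0.0525 and -0.0245 m and y of nut_center in the frame of tray_nut between -0.032 and 0.032 m and z of nut_center in the frame of tray_nut between 0.011 and 0.018 m and angle between nut_center's own z axis and vertical below 0.1 rad) or (x of nut_center in the frame of tray_nut between 0.0245 and 0.0525 m and y of nut_center in the frame of tray_nut between -0.032 and 0.032 m and z of nut_center in the frame of tray_nut between 0.011 and 0.018 m and angle between nut_center's own z axis and vertical below 0.1 rad)) and linear speed of each of collet_a, collet_b, pin_a, pin_b, nut below 0.02 m/s and distance of each of gauge_block_center, plug_center from where it was at the start of the episode below 0.02 m); the robot touches nothing.
It fails at once if the setting block or the plug is knocked away or over (distance of any of gauge_block_center, plug_center from where it was at the start of the episode above 0.025 m or angle between any of gauge_block_center, plug_center's own z axis and vertical above 0.4 rad).
It also fails if it takes over 128 s, if anything falls off the work surface, if the arm or the gripper's body presses on something with over 40 N, if the wrist force passes 120 N, or if a joint passes its speed limit or range.

## Working session

There is one attempt and no reset: what is moved stays moved. The work goes in short steps, Python scripts to look and compute and a tool call to move; the robot and the scene stay as the last step left them, time stands still between calls to the robot, and variables do not carry over. Pictures are saved under pics/ and viewed, at most 14 in all, crops included, and the job is handed in when it is done.

Besides the shell and the picture viewer there is one more tool, called after "Emit:" as name(argument=value, ...) on one line, values as JSON. drive_tool: Moves the arm, as the interface text tells. Its arguments: {"type":"object","properties":{"motion":{"type":"array"}},"required":["motion"]}

```bash
mkdir -p pics; cat > h.py <<'E'
import numpy as np, cv2
from rig import get_state, optics, ticket
def snap(n):
    im,d=optics.snapshot(n); return im,d,optics.camera_params(n)
def KD(p,h=400):
    f=h/2/np.tan(np.radians(p["vfov"])/2)
    return np.array([[f,0,p["cx"]],[0,f,p["cy"]],[0,0,1]]),np.array(p["distortion"],float)
def world(d,p):
    K,D=KD(p); h,w=d.shape
    u,v=np.meshgrid(np.arange(w),np.arange(h))
    n=cv2.undistortPoints(np.stack([u,v],-1).reshape(-1,1,2).astype(np.float64),K,D).reshape(h,w,2)
    P=np.concatenate([n,np.ones((h,w,1))],-1)*d[...,None]
    T=np.array(p["world_from_camera"]); return P@T[:3,:3].T+T[:3,3]
def save(n,im): cv2.imwrite(n,im[...,::-1])
E
python3 - <<'E'
from h import *
for n in("top","scene"):
    im,d,p=snap(n); np.savez(n+".npz",im=im,d=d,W=world(d,p)); save(f"pics/{n}0.png",im)
    print(n,p["vfov"],p["distortion"],np.round(p["world_from_camera"],3).tolist())
s=get_state(); print(s)
E
```

```text
top 55.62235877875194 [0.02372979 0.         0.         0.         0.        ] [[-0.0, -0.977, 0.215, 0.322], [-1.0, 0.001, 0.005, 0.047], [-0.005, -0.215, -0.977, 0.976], [0.0, 0.0, 0.0, 1.0]]
scene 54.72086966486667 [-0.07644284  0.          0.          0.          0.        ] [[0.829, -0.404, 0.386, 0.047], [-0.559, -0.597, 0.575, -0.669], [-0.002, -0.693, -0.721, 0.938], [0.0, 0.0, 0.0, 1.0]]
{'time_s': 0.1, 'joints': array([-1.24759174e+00,  1.24420624e-01,  1.65154099e+00, -6.87784639e-06,
        1.36747082e+00, -8.26162821e-02]), 'dq': array([ 0.00059595,  0.0008125 , -0.0033208 ,  0.00128746,  0.00063406,
        0.00149774]), 'joint_torque': array([ 5.50838104e-04, -4.24931288e+01, -3.66653252e+01, -5.80698770e-05,
        3.91776091e-03,  4.77801052e-06]), 'ee_pos': array([ 0.25639715, -0.59672304,  0.24118628]), 'eef_rot': array([-3.07535173e+00, -6.32730826e-01,  3.57097715e-04]), 'ft_force': array([-0.32180663, -0.75596088, -0.98228634]), 'torque': array([-0.01936586,  0.01346326, -0.047451  ]), 'gripper_force': 0.0, 'opening': 1.0012387698064127}
```

View pics/top0.png

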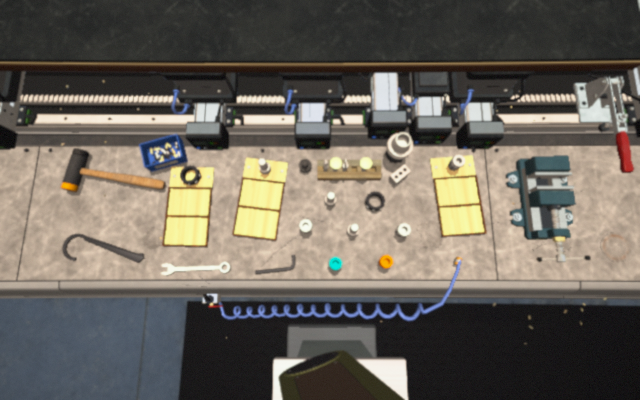

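View pics/scene0.png

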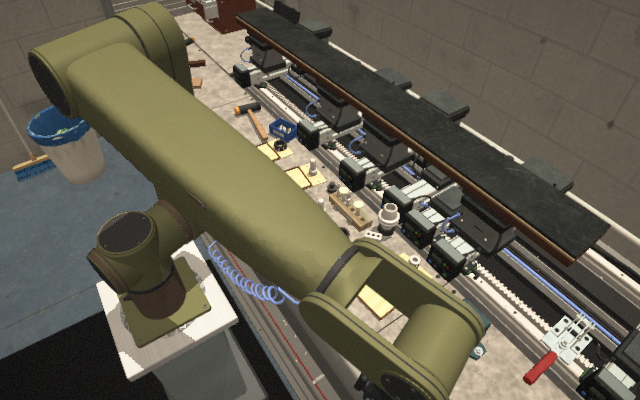

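The top view shows trays at about (188,207), (261,198) and (458,196). The loose pieces are at (331,199), (353,230), (306,226), (403,230) and (375,201). The orange and turquoise decoys are at (386,262) and (335,265). Next I'll zoom in and measure.

```bash
python3 - <<'E'
from h import *
z=np.load("top.npz"); im,W=z["im"],z["W"]
save("pics/c1.png",cv2.resize(im[145:280,155:325],None,fx=4.4,fy=4.4,interpolation=cv2.INTER_CUBIC))
save("pics/c2.png",cv2.resize(im[145:280,320:490],None,fx=4.4,fy=4.4,interpolation=cv2.INTER_CUBIC))
# parts: blobs above z=12mm
m=((W[...,2]>.014)&(W[...,2]<.12)&(z["d"]>0)).astype(np.uint8); m[:140]=0;m[280:]=0
n,l,st,c=cv2.connectedComponentsWithStats(m)
for i in range(1,n):
    if st[i,4]>15 and 155<c[i,0]<490:
        P=W[l==i]; t=P[P[:,2]>np.percentile(P[:,2],95)-.006]
        q=(t.min(0)+t.max(0))/2
        print(c[i].round(),st[i,4],"top z",P[:,2].max().round(4),"topmid",q[:2].round(4),"ext",np.ptp(t,0)[:2].round(3),"all",P.min(0).round(3)[:2],P.max(0).round(3)[:2])
for u,v in((320,205),(390,250)): print("table",W[v,u].round(4))
hsv=cv2.cvtColor(im,cv2.COLOR_RGB2HSV)
y=((hsv[...,0]>18)&(hsv[...,0]<32)&(hsv[...,1]>70)&(hsv[...,2]>120)).astype(np.uint8)
y=cv2.morphologyEx(y,cv2.MORPH_CLOSE,np.ones((7,7)))
n,l,st,c=cv2.connectedComponentsWithStats(y)
for i in range(1,n):
    if st[i,4]>1500:
        P=W[(l==i)&(W[...,2]<.02)&(W[...,2]>-.01)].astype(np.float32)
        r=cv2.minAreaRect(P[:,:2]*1000); print("tray",c[i].round(),r,cv2.boxPoints(r).round().tolist(),np.median(P[:,2]))
E
```

```text
[161. 154.] 739 top z 0.0467 topmid [0.6549 0.4593] ext [0.075 0.113] all [0.617 0.401] [0.702 0.517]
[210. 145.] 401 top z 0.0943 topmid [0.6726 0.3335] ext [0.004 0.082] all [0.668 0.289] [0.697 0.38 ]
[312. 144.] 345 top z 0.0944 topmid [0.6724 0.0657] ext [0.004 0.085] all [0.668 0.021] [0.676 0.111]
[405. 148.] 674 top z 0.1127 topmid [ 0.6558 -0.1555] ext [0.021 0.038] all [ 0.632 -0.282] [ 0.691 -0.122]
[475. 144.] 347 top z 0.0862 topmid [ 0.6733 -0.3587] ext [0.005 0.079] all [ 0.67  -0.404] [ 0.696 -0.314]
[457. 162.] 179 top z 0.0532 topmid [ 0.631  -0.3066] ext [0.032 0.029] all [ 0.615 -0.321] [ 0.647 -0.292]
[263. 166.] 133 top z 0.0698 topmid [0.6233 0.1933] ext [0.016 0.018] all [0.609 0.18 ] [0.636 0.208]
[304. 165.] 125 top z 0.0393 topmid [0.6309 0.0874] ext [0.017 0.016] all [0.614 0.072] [0.649 0.104]
[348. 169.] 1249 top z 0.0866 topmid [ 0.6171 -0.0215] ext [0.028 0.12 ] all [ 0.591 -0.113] [0.642 0.054]
[400. 174.] 212 top z 0.0344 topmid [ 0.6029 -0.1619] ext [0.049 0.053] all [ 0.579 -0.189] [ 0.627 -0.135]
[190. 175.] 206 top z 0.0295 topmid [0.6033 0.3877]
[... 860 characters left out ...]
all [ 0.336 -0.305] [ 0.39  -0.272]
table [ 5.265e-01  4.590e-02 -2.000e-04]
table [ 0.409  -0.1337 -0.0036]
tray [457. 197.] ((555.3743896484375, -313.734130859375), (214.629150390625, 118.518310546875), 3.419405698776245) [[445.0, -261.0], [452.0, -379.0], [666.0, -366.0], [659.0, -248.0]] 0.0033582791
tray [260. 199.] ((547.7622680664062, 203.18600463867188), (117.97232055664062, 214.48516845703125), 83.01563262939453) [[434.0, 158.0], [647.0, 132.0], [661.0, 249.0], [448.0, 275.0]] 0.0037514355
tray [188. 206.] ((527.5108642578125, 391.7388610839844), (118.98201751708984, 214.14019775390625), 89.10726165771484) [[420.0, 334.0], [634.0, 331.0], [635.0, 450.0], [421.0, 453.0]] 0.0039646607
```

View pics/c1.png

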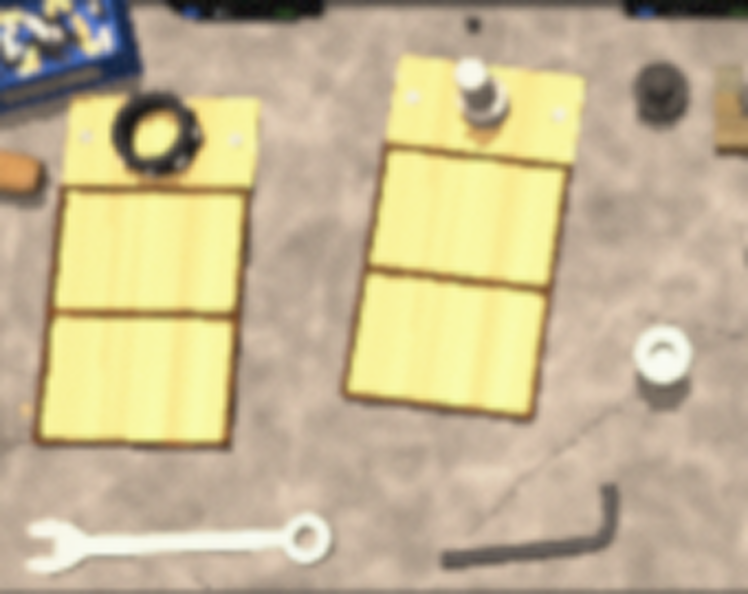

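View pics/c2.png

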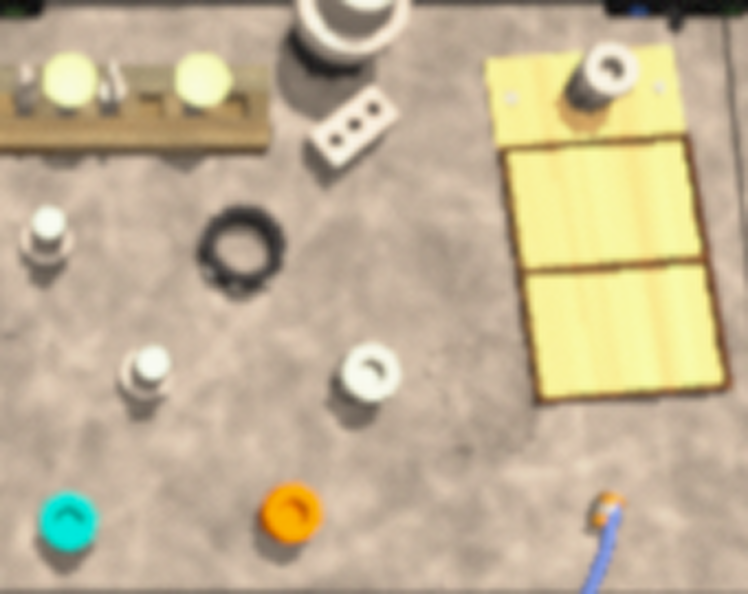

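Trays: nut on the left, pin in the middle, collet on the right. Their sizes and the sample positions match the given dimensions to within about 5 mm. My plan is to line the tool's x with world x and work along the world axes, starting with collet b at (0.455, -0.160).

Emit:
drive_tool(motion=[{"grip": 1,"x": 354,"y": -323,"z": 100,"turn": 0.405},{"grip": 1,"x": 354,"y": -323,"z": 100,"turn": 0.405},{"grip": 1,"x": 354,"y": -323,"z": 100,"turn": 0.405},{"grip": 1,"x": 354,"y": -323,"z": 100,"turn": 0.405},{"grip": 1,"x": 354,"y": -323,"z": 100,"turn": 0.405},{"grip": 1,"x": 354,"y": -323,"z": 100,"turn": 0.405},{"grip": 0.8,"x": 354,"y": -323,"z": 100,"turn": 0.405},{"grip": 0.8,"x": 354,"y": -323,"z": 100,"turn": 0.405},{"grip": 0.8,"x": 354,"y": -323,"z": 100,"turn": 0.405},{"grip": 0.8,"x": 354,"y": -323,"z": 100,"turn": 0.405},{"grip": 0.8,"x": 354,"y": -323,"z": 100,"turn": 0.405},{"grip": 0.8,"x": 354,"y": -323,"z": 100,"turn": 0.405},{"grip": 0.8,"x": 354,"y": -323,"z": 100,"turn": 0.405},{"grip": 0.8,"x": 354,"y": -323,"z": 100,"turn": 0.405}])

```text
time_s: 1.5
ee_pos: [0.4541, -0.1618, 0.1426]
eef_rot: [3.141, -0.002, 0.001]
ft_force: [-0.1, 0.0, -0.1]
opening: 0.8
gripper_force: 0.0
```

Emit:
drive_tool(motion=[{"grip": 0.8,"x": 1,"y": -1,"z": 40,"turn": 0},{"grip": 0.8,"x": 1,"y": -1,"z": 80,"turn": 0},{"grip": 0.8,"x": 1,"y": -1,"z": 105,"turn": 0},{"grip": 0.8,"x": 1,"y": -1,"z": 117,"turn": 0},{"grip": 0.8,"x": 1,"y": -1,"z": 117,"turn": 0},{"grip": 0.1,"x": 1,"y": -1,"z": 117,"turn": 0},{"grip": 0.1,"x": 1,"y": -1,"z": 117,"turn": 0},{"grip": 0.1,"x": 1,"y": -1,"z": 117,"turn": 0},{"grip": 0.1,"x": 1,"y": -1,"z": 117,"turn": 0},{"grip": 0.1,"x": 1,"y": -1,"z": 117,"turn": 0},{"grip": 0.1,"x": 1,"y": -1,"z": 117,"turn": 0},{"grip": 0.1,"x": 1,"y": -1,"z": 117,"turn": 0}])

```text
time_s: 2.7
ee_pos: [0.4569, -0.1605, 0.0274]
eef_rot: [3.14, 0.002, 0.005]
ft_force: [-1.6, 0.7, 6.8]
opening: 0.353
gripper_force: 59.1
```

Emit:
drive_tool(motion=[{"grip": 0.1,"x": 0,"y": 0,"z": -30,"turn": 0},{"grip": 0.1,"x": 0,"y": 0,"z": -65,"turn": 0},{"grip": 0.1,"x": 25,"y": 35,"z": -70,"turn": 0},{"grip": 0.1,"x": 50,"y": 70,"z": -70,"turn": 0},{"grip": 0.1,"x": 75,"y": 105,"z": -70,"turn": 0},{"grip": 0.1,"x": 98,"y": 135,"z": -70,"turn": 0},{"grip": 0.1,"x": 110,"y": 152,"z": -70,"turn": 0},{"grip": 0.1,"x": 110,"y": 152,"z": -70,"turn": 0},{"grip": 0.1,"x": 110,"y": 152,"z": -45,"turn": 0},{"grip": 0.1,"x": 110,"y": 152,"z": -20,"turn": 0},{"grip": 0.1,"x": 110,"y": 152,"z": -10,"turn": 0},{"grip": 0.1,"x": 110,"y": 152,"z": -6,"turn": 0},{"grip": 0.1,"x": 110,"y": 152,"z": -5,"turn": 0},{"grip": 0.1,"x": 110,"y": 152,"z": -5,"turn": 0}])

```text
time_s: 4.1
ee_pos: [0.5657, -0.3113, 0.0315]
eef_rot: [3.141, 0.002, 0.001]
ft_force: [-1.6, 1.0, 2.4]
opening: 0.355
gripper_force: 60.3
```

Emit:
drive_tool(motion=[{"grip": 0.65,"x": 0,"y": 0,"z": 0,"turn": 0},{"grip": 0.65,"x": 0,"y": 0,"z": 0,"turn": 0},{"grip": 0.65,"x": 0,"y": 0,"z": 0,"turn": 0},{"grip": 0.65,"x": 0,"y": 0,"z": -20,"turn": 0},{"grip": 0.65,"x": 0,"y": 0,"z": -55,"turn": 0},{"grip": 0.65,"x": 0,"y": 0,"z": -90,"turn": 0},{"grip": 0.8,"x": -100,"y": -394,"z": -110,"turn": 0},{"grip": 0.8,"x": -100,"y": -394,"z": -110,"turn": 0},{"grip": 0.8,"x": -100,"y": -394,"z": -110,"turn": 0},{"grip": 0.8,"x": -100,"y": -394,"z": -110,"turn": 0},{"grip": 0.8,"x": -100,"y": -394,"z": -110,"turn": 0},{"grip": 0.8,"x": -100,"y": -394,"z": -110,"turn": 0},{"grip": 0.8,"x": -100,"y": -394,"z": -110,"turn": 0},{"grip": 0.8,"x": -100,"y": -394,"z": -110,"turn": 0},{"grip": 0.8,"x": -100,"y": -394,"z": -110,"turn": 0},{"grip": 0.8,"x": -100,"y": -394,"z": -110,"turn": 0},{"grip": 0.8,"x": -100,"y": -394,"z": -110,"turn": 0},{"grip": 0.8,"x": -100,"y": -394,"z": -110,"turn": 0}])

```text
time_s: 5.9
ee_pos: [0.4655, 0.0811, 0.1403]
eef_rot: [3.141, -0.002, -0.0]
ft_force: [-0.9, -0.7, -0.0]
opening: 0.798
gripper_force: 0.0
```

```bash
python3 - <<'E'
from h import *
im,d,p=snap("top"); save("pics/t1.png",cv2.resize(im[130:290,280:500],None,fx=3.4,fy=3.4,interpolation=cv2.INTER_CUBIC))
E
```

```text
(no output)
```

View pics/t1.png

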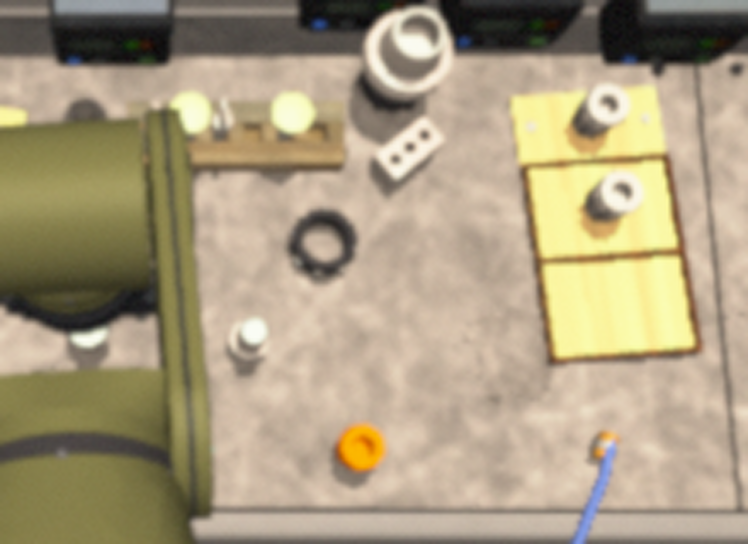

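The crop shows collet b standing upright in the far compartment at about (615,195), and everything else undisturbed. Next is collet a.

Emit:
drive_tool(motion=[{"grip": 0.8,"x": 0,"y": -2,"z": 40,"turn": 0},{"grip": 0.8,"x": 0,"y": -2,"z": 80,"turn": 0},{"grip": 0.8,"x": 0,"y": -2,"z": 103,"turn": 0},{"grip": 0.8,"x": 0,"y": -2,"z": 115,"turn": 0},{"grip": 0.8,"x": 0,"y": -2,"z": 115,"turn": 0},{"grip": 0.1,"x": 0,"y": -2,"z": 115,"turn": 0},{"grip": 0.1,"x": 0,"y": -2,"z": 115,"turn": 0},{"grip": 0.1,"x": 0,"y": -2,"z": 115,"turn": 0},{"grip": 0.1,"x": 0,"y": -2,"z": 115,"turn": 0},{"grip": 0.1,"x": 0,"y": -2,"z": 115,"turn": 0},{"grip": 0.1,"x": 0,"y": -2,"z": 115,"turn": 0},{"grip": 0.1,"x": 0,"y": -2,"z": 115,"turn": 0},{"grip": 0.1,"x": 0,"y": -2,"z": 80,"turn": 0},{"grip": 0.1,"x": 0,"y": -2,"z": 40,"turn": 0},{"grip": 0.1,"x": 0,"y": -2,"z": 15,"turn": 0},{"grip": 0.1,"x": 0,"y": -2,"z": 10,"turn": 0}])

```text
time_s: 7.55
ee_pos: [0.4673, 0.0846, 0.1342]
eef_rot: [-3.141, -0.002, -0.011]
ft_force: [0.7, -0.3, -1.7]
opening: 0.351
gripper_force: 60.0
```

Emit:
drive_tool(motion=[{"grip": 0.1,"x": 1,"y": 30,"z": 0,"turn": 0},{"grip": 0.1,"x": 2,"y": 70,"z": 0,"turn": 0},{"grip": 0.1,"x": 5,"y": 115,"z": 0,"turn": 0},{"grip": 0.1,"x": 8,"y": 160,"z": 0,"turn": 0},{"grip": 0.1,"x": 11,"y": 205,"z": 0,"turn": 0},{"grip": 0.1,"x": 14,"y": 250,"z": 0,"turn": 0},{"grip": 0.1,"x": 17,"y": 295,"z": 0,"turn": 0},{"grip": 0.1,"x": 20,"y": 340,"z": 0,"turn": 0},{"grip": 0.1,"x": 22,"y": 380,"z": 0,"turn": 0},{"grip": 0.1,"x": 22,"y": 401,"z": 0,"turn": 0},{"grip": 0.1,"x": 22,"y": 401,"z": 0,"turn": 0},{"grip": 0.1,"x": 22,"y": 401,"z": 25,"turn": 0},{"grip": 0.1,"x": 22,"y": 401,"z": 60,"turn": 0},{"grip": 0.1,"x": 22,"y": 401,"z": 85,"turn": 0},{"grip": 0.1,"x": 22,"y": 401,"z": 96,"turn": 0},{"grip": 0.1,"x": 22,"y": 401,"z": 100,"turn": 0},{"grip": 0.1,"x": 22,"y": 401,"z": 100,"turn": 0},{"grip": 0.1,"x": 22,"y": 401,"z": 100,"turn": 0}])

```text
time_s: 9.35
ee_pos: [0.4879, -0.3158, 0.0309]
eef_rot: [-3.141, -0.002, -0.001]
ft_force: [0.5, 0.8, 1.8]
opening: 0.352
gripper_force: 59.4
```

Emit:
drive_tool(motion=[{"grip": 0.65,"x": 0,"y": 0,"z": 0,"turn": 0},{"grip": 0.65,"x": 0,"y": 0,"z": 0,"turn": 0},{"grip": 0.65,"x": 0,"y": 0,"z": 0,"turn": 0},{"grip": 0.65,"x": 0,"y": 0,"z": -20,"turn": 0},{"grip": 0.65,"x": 0,"y": 0,"z": -55,"turn": 0},{"grip": 0.65,"x": 0,"y": 0,"z": -90,"turn": 0},{"grip": 0.65,"x": -30,"y": -280,"z": -110,"turn": 0},{"grip": 0.65,"x": -30,"y": -280,"z": -110,"turn": 0},{"grip": 0.65,"x": -30,"y": -280,"z": -110,"turn": 0},{"grip": 0.65,"x": -30,"y": -280,"z": -110,"turn": 0},{"grip": 0.65,"x": -30,"y": -280,"z": -110,"turn": 0},{"grip": 0.65,"x": -30,"y": -280,"z": -110,"turn": 0},{"grip": 0.65,"x": -30,"y": -280,"z": -110,"turn": 0},{"grip": 0.65,"x": -30,"y": -280,"z": -110,"turn": 0},{"grip": 0.65,"x": -30,"y": -280,"z": -110,"turn": 0}])

```text
time_s: 10.85
ee_pos: [0.4574, -0.0374, 0.1404]
eef_rot: [3.141, 0.0, 0.0]
ft_force: [-0.2, 0.2, 0.4]
opening: 0.647
gripper_force: 0.0
```

Now pin b. I'll grip its shank with the TCP at z about 0.042, 98 mm down from here.

Emit:
drive_tool(motion=[{"grip": 0.65,"x": 1,"y": -1,"z": 40,"turn": 0},{"grip": 0.65,"x": 1,"y": -1,"z": 75,"turn": 0},{"grip": 0.65,"x": 1,"y": -1,"z": 92,"turn": 0},{"grip": 0.65,"x": 1,"y": -1,"z": 98,"turn": 0},{"grip": 0.65,"x": 1,"y": -1,"z": 98,"turn": 0},{"grip": 0.05,"x": 1,"y": -1,"z": 98,"turn": 0},{"grip": 0.05,"x": 1,"y": -1,"z": 98,"turn": 0},{"grip": 0.05,"x": 1,"y": -1,"z": 98,"turn": 0},{"grip": 0.05,"x": 1,"y": -1,"z": 98,"turn": 0},{"grip": 0.05,"x": 1,"y": -1,"z": 98,"turn": 0},{"grip": 0.05,"x": 1,"y": -1,"z": 98,"turn": 0},{"grip": 0.05,"x": 1,"y": -1,"z": 98,"turn": 0},{"grip": 0.05,"x": 1,"y": -1,"z": 98,"turn": 0},{"grip": 0.05,"x": 1,"y": -1,"z": 60,"turn": 0},{"grip": 0.05,"x": 1,"y": -1,"z": 20,"turn": 0},{"grip": 0.05,"x": 1,"y": -1,"z": -12,"turn": 0},{"grip": 0.05,"x": 1,"y": -1,"z": -12,"turn": 0}])

```text
time_s: 12.55
ee_pos: [0.4613, -0.0361, 0.1577]
eef_rot: [3.14, 0.002, 0.016]
ft_force: [0.3, 0.0, -1.0]
opening: 0.208
gripper_force: 58.9
```

Emit:
drive_tool(motion=[{"grip": 0.05,"x": 12,"y": -30,"z": 0,"turn": 0},{"grip": 0.05,"x": 28,"y": -68,"z": 0,"turn": 0},{"grip": 0.05,"x": 44,"y": -108,"z": 0,"turn": 0},{"grip": 0.05,"x": 60,"y": -148,"z": 0,"turn": 0},{"grip": 0.05,"x": 76,"y": -188,"z": 0,"turn": 0},{"grip": 0.05,"x": 90,"y": -220,"z": 0,"turn": 0},{"grip": 0.05,"x": 99,"y": -238,"z": 0,"turn": 0},{"grip": 0.05,"x": 99,"y": -238,"z": 0,"turn": 0},{"grip": 0.05,"x": 99,"y": -238,"z": 0,"turn": 0},{"grip": 0.05,"x": 99,"y": -238,"z": 30,"turn": 0},{"grip": 0.05,"x": 99,"y": -238,"z": 65,"turn": 0},{"grip": 0.05,"x": 99,"y": -238,"z": 90,"turn": 0},{"grip": 0.05,"x": 99,"y": -238,"z": 101,"turn": 0},{"grip": 0.05,"x": 99,"y": -238,"z": 105,"turn": 0},{"grip": 0.05,"x": 99,"y": -238,"z": 105,"turn": 0},{"grip": 0.05,"x": 99,"y": -238,"z": 105,"turn": 0}])

```text
time_s: 14.15
ee_pos: [0.5574, 0.2018, 0.048]
eef_rot: [-3.141, 0.0, -0.002]
ft_force: [0.2, -0.0, -1.6]
opening: 0.211
gripper_force: 58.9
```

Emit:
drive_tool(motion=[{"grip": 0.05,"x": 0,"y": 0,"z": 0.5,"turn": 0},{"grip": 0.6,"x": 0,"y": 0,"z": 0.5,"turn": 0},{"grip": 0.6,"x": 0,"y": 0,"z": 0.5,"turn": 0},{"grip": 0.6,"x": 0,"y": 0,"z": 0.5,"turn": 0},{"grip": 0.6,"x": 0,"y": 0,"z": 0.5,"turn": 0},{"grip": 0.6,"x": 0,"y": 0,"z": -20,"turn": 0},{"grip": 0.6,"x": 0,"y": 0,"z": -55,"turn": 0},{"grip": 0.6,"x": 0,"y": 0,"z": -90,"turn": 0},{"grip": 0.6,"x": -20,"y": 182,"z": -100,"turn": 0},{"grip": 0.6,"x": -20,"y": 182,"z": -100,"turn": 0},{"grip": 0.6,"x": -20,"y": 182,"z": -100,"turn": 0},{"grip": 0.6,"x": -20,"y": 182,"z": -100,"turn": 0},{"grip": 0.6,"x": -20,"y": 182,"z": -100,"turn": 0},{"grip": 0.6,"x": -20,"y": 182,"z": -100,"turn": 0},{"grip": 0.6,"x": -20,"y": 182,"z": -100,"turn": 0},{"grip": 0.6,"x": -20,"y": 182,"z": -100,"turn": 0}])

```text
time_s: 15.75
ee_pos: [0.5372, 0.0215, 0.1471]
eef_rot: [-3.141, -0.004, 0.0]
ft_force: [-0.0, -0.0, -0.8]
opening: 0.6
gripper_force: 0.0
```

Emit:
drive_tool(motion=[{"grip": 0.6,"x": 0,"y": 1,"z": 40,"turn": 0},{"grip": 0.6,"x": 0,"y": 1,"z": 80,"turn": 0},{"grip": 0.6,"x": 0,"y": 1,"z": 98,"turn": 0},{"grip": 0.6,"x": 0,"y": 1,"z": 105,"turn": 0},{"grip": 0.6,"x": 0,"y": 1,"z": 105,"turn": 0},{"grip": 0.05,"x": 0,"y": 1,"z": 105,"turn": 0},{"grip": 0.05,"x": 0,"y": 1,"z": 105,"turn": 0},{"grip": 0.05,"x": 0,"y": 1,"z": 105,"turn": 0},{"grip": 0.05,"x": 0,"y": 1,"z": 105,"turn": 0},{"grip": 0.05,"x": 0,"y": 1,"z": 105,"turn": 0},{"grip": 0.05,"x": 0,"y": 1,"z": 105,"turn": 0},{"grip": 0.05,"x": 0,"y": 1,"z": 105,"turn": 0},{"grip": 0.05,"x": 0,"y": 1,"z": 105,"turn": 0},{"grip": 0.05,"x": 0,"y": 1,"z": 70,"turn": 0},{"grip": 0.05,"x": 0,"y": 1,"z": 30,"turn": 0},{"grip": 0.05,"x": 0,"y": 1,"z": -5,"turn": 0},{"grip": 0.05,"x": 0,"y": 1,"z": -5,"turn": 0}])

```text
time_s: 17.45
ee_pos: [0.5406, 0.019, 0.1586]
eef_rot: [3.141, 0.001, 0.017]
ft_force: [0.4, -0.3, -1.2]
opening: 0.213
gripper_force: 59.3
```

Emit:
drive_tool(motion=[{"grip": 0.05,"x": -8,"y": -28,"z": 0,"turn": 0},{"grip": 0.05,"x": -19,"y": -65,"z": 0,"turn": 0},{"grip": 0.05,"x": -31,"y": -105,"z": 0,"turn": 0},{"grip": 0.05,"x": -42,"y": -145,"z": 0,"turn": 0},{"grip": 0.05,"x": -51,"y": -175,"z": 0,"turn": 0},{"grip": 0.05,"x": -56,"y": -191,"z": 0,"turn": 0},{"grip": 0.05,"x": -56,"y": -191,"z": 0,"turn": 0},{"grip": 0.05,"x": -56,"y": -191,"z": 0,"turn": 0},{"grip": 0.05,"x": -56,"y": -191,"z": 30,"turn": 0},{"grip": 0.05,"x": -56,"y": -191,"z": 65,"turn": 0},{"grip": 0.05,"x": -56,"y": -191,"z": 90,"turn": 0},{"grip": 0.05,"x": -56,"y": -191,"z": 101,"turn": 0},{"grip": 0.05,"x": -56,"y": -191,"z": 105,"turn": 0},{"grip": 0.05,"x": -56,"y": -191,"z": 105.5,"turn": 0},{"grip": 0.05,"x": -56,"y": -191,"z": 105.5,"turn": 0}])

```text
time_s: 18.95
ee_pos: [0.482, 0.2095, 0.0484]
eef_rot: [3.141, -0.0, 0.001]
ft_force: [-3.1, -2.1, 5.4]
opening: 0.209
gripper_force: 60.1
```

Emit:
drive_tool(motion=[{"grip": 0.6,"x": 0,"y": 0,"z": 0,"turn": 0},{"grip": 0.6,"x": 0,"y": 0,"z": 0,"turn": 0},{"grip": 0.6,"x": 0,"y": 0,"z": 0,"turn": 0},{"grip": 0.6,"x": 0,"y": 0,"z": 0,"turn": 0},{"grip": 0.6,"x": 0,"y": 0,"z": -20,"turn": 0},{"grip": 0.6,"x": 0,"y": 0,"z": -55,"turn": 0},{"grip": 0.6,"x": 0,"y": 0,"z": -90,"turn": 0},{"grip": 1,"x": 51,"y": 306,"z": -90,"turn": 0},{"grip": 1,"x": 51,"y": 306,"z": -90,"turn": 0},{"grip": 1,"x": 51,"y": 306,"z": -90,"turn": 0},{"grip": 1,"x": 51,"y": 306,"z": -90,"turn": 0},{"grip": 1,"x": 51,"y": 306,"z": -90,"turn": 0},{"grip": 1,"x": 51,"y": 306,"z": -90,"turn": 0},{"grip": 1,"x": 51,"y": 306,"z": -90,"turn": 0},{"grip": 1,"x": 51,"y": 306,"z": -90,"turn": 0},{"grip": 1,"x": 51,"y": 306,"z": -90,"turn": 0},{"grip": 1,"x": 51,"y": 306,"z": -90,"turn": 0}])

```text
time_s: 20.65
ee_pos: [0.532, -0.094, 0.1365]
eef_rot: [-3.141, -0.004, 0.001]
ft_force: [-0.1, 0.9, -0.1]
opening: 1.0
gripper_force: 0.0
```

Emit:
drive_tool(motion=[{"grip": 1,"x": -3,"y": 0,"z": 40,"turn": 0},{"grip": 1,"x": -3,"y": 0,"z": 80,"turn": 0},{"grip": 1,"x": -3,"y": 0,"z": 108,"turn": 0},{"grip": 1,"x": -3,"y": 0,"z": 121,"turn": 0},{"grip": 1,"x": -3,"y": 0,"z": 121,"turn": 0},{"grip": 0.3,"x": -3,"y": 0,"z": 121,"turn": 0},{"grip": 0.3,"x": -3,"y": 0,"z": 121,"turn": 0},{"grip": 0.3,"x": -3,"y": 0,"z": 121,"turn": 0},{"grip": 0.3,"x": -3,"y": 0,"z": 121,"turn": 0},{"grip": 0.3,"x": -3,"y": 0,"z": 121,"turn": 0},{"grip": 0.3,"x": -3,"y": 0,"z": 121,"turn": 0},{"grip": 0.3,"x": -3,"y": 0,"z": 121,"turn": 0}])

```text
time_s: 21.85
ee_pos: [0.5312, -0.0961, 0.0184]
eef_rot: [3.141, 0.001, 0.007]
ft_force: [-0.7, 1.5, 6.3]
opening: 0.556
gripper_force: 61.7
```

Emit:
drive_tool(motion=[{"grip": 0.3,"x": 0,"y": 0,"z": -30,"turn": 0},{"grip": 0.3,"x": 0,"y": 0,"z": -70,"turn": 0},{"grip": 0.3,"x": 0,"y": 0,"z": -110,"turn": 0},{"grip": 0.3,"x": -3,"y": -25,"z": -120,"turn": 0},{"grip": 0.3,"x": -10,"y": -65,"z": -120,"turn": 0},{"grip": 0.3,"x": -16,"y": -110,"z": -120,"turn": 0},{"grip": 0.3,"x": -23,"y": -155,"z": -120,"turn": 0},{"grip": 0.3,"x": -29,"y": -200,"z": -120,"turn": 0},{"grip": 0.3,"x": -36,"y": -245,"z": -120,"turn": 0},{"grip": 0.3,"x": -42,"y": -290,"z": -120,"turn": 0},{"grip": 0.3,"x": -49,"y": -335,"z": -120,"turn": 0},{"grip": 0.3,"x": -55,"y": -380,"z": -120,"turn": 0},{"grip": 0.3,"x": -62,"y": -425,"z": -120,"turn": 0},{"grip": 0.3,"x": -67,"y": -463,"z": -120,"turn": 0},{"grip": 0.3,"x": -71,"y": -487,"z": -120,"turn": 0},{"grip": 0.3,"x": -71,"y": -487,"z": -120,"turn": 0},{"grip": 0.3,"x": -71,"y": -487,"z": -120,"turn": 0},{"grip": 0.3,"x": -71,"y": -487,"z": -80,"turn": 0},{"grip": 0.3,"x": -71,"y": -487,"z": -50,"turn": 0},{"grip": 0.3,"x": -71,"y": -487,"z": -50,"turn": 0}])

```text
time_s: 23.85
ee_pos: [0.4549, 0.3875, 0.0607]
eef_rot: [3.135, -0.001, -0.013]
ft_force: [-0.8, -0.1, -2.4]
opening: 0.549
gripper_force: 62.8
```

```bash
python3 - <<'E'
from h import *
im,d,p=snap("top"); save("pics/t2.png",cv2.resize(im[130:290,150:370],None,fx=3.4,fy=3.4,interpolation=cv2.INTER_CUBIC))
print(get_state()["ee_pos"],get_state()["opening"])
E
```

```text
[0.45648051 0.38883988 0.06346747] 0.5507823596147139
```

View pics/t2.png

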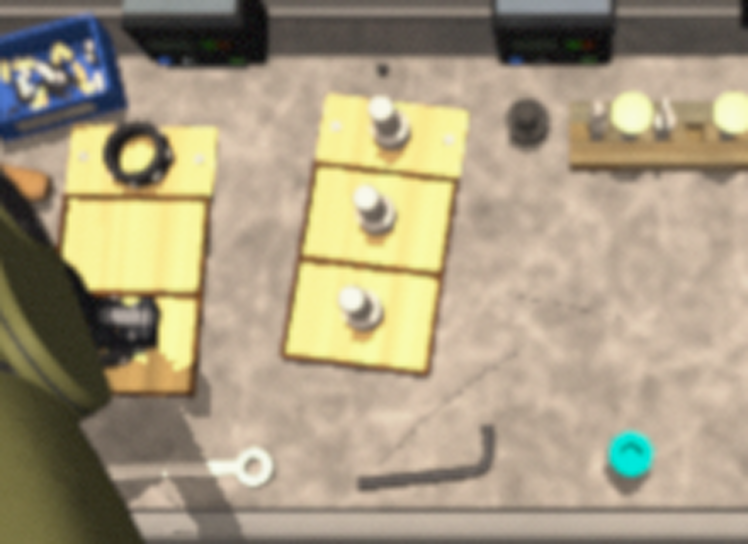

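Both pins stand in their compartments, at about (375,210) and (360,310), and the nut is over the near compartment of its tray. Setting it down.

Emit:
drive_tool(motion=[{"grip": 0.3,"x": 1,"y": -2,"z": 15,"turn": 0},{"grip": 0.3,"x": 1,"y": -2,"z": 32,"turn": 0},{"grip": 0.3,"x": 1,"y": -2,"z": 41,"turn": 0},{"grip": 0.3,"x": 1,"y": -2,"z": 44,"turn": 0},{"grip": 0.3,"x": 1,"y": -2,"z": 45,"turn": 0},{"grip": 0.3,"x": 1,"y": -2,"z": 45,"turn": 0},{"grip": 0.3,"x": 1,"y": -2,"z": 45,"turn": 0}])

```text
time_s: 24.6
ee_pos: [0.4592, 0.3935, 0.0225]
eef_rot: [3.141, 0.002, 0.0]
ft_force: [-3.5, -3.5, 7.8]
opening: 0.551
gripper_force: 63.8
```

Contact is gentle, so I'll open slightly, lift, and withdraw toward the centre for a clear view.

Emit:
drive_tool(motion=[{"grip": 0.75,"x": 0,"y": 0,"z": 0,"turn": 0},{"grip": 0.75,"x": 0,"y": 0,"z": 0,"turn": 0},{"grip": 0.75,"x": 0,"y": 0,"z": 0,"turn": 0},{"grip": 0.75,"x": 0,"y": 0,"z": 0,"turn": 0},{"grip": 0.75,"x": 0,"y": 0,"z": -20,"turn": 0},{"grip": 0.75,"x": 0,"y": 0,"z": -60,"turn": 0},{"grip": 0.75,"x": 0,"y": 0,"z": -110,"turn": 0},{"grip": 0.75,"x": 0,"y": 0,"z": -160,"turn": 0},{"grip": 0.75,"x": -30,"y": 410,"z": -160,"turn": 0},{"grip": 0.75,"x": -30,"y": 410,"z": -160,"turn": 0},{"grip": 0.75,"x": -30,"y": 410,"z": -160,"turn": 0},{"grip": 0.75,"x": -30,"y": 410,"z": -160,"turn": 0},{"grip": 0.75,"x": -30,"y": 410,"z": -160,"turn": 0},{"grip": 0.75,"x": -30,"y": 410,"z": -160,"turn": 0},{"grip": 0.75,"x": -30,"y": 410,"z": -160,"turn": 0},{"grip": 0.75,"x": -30,"y": 410,"z": -160,"turn": 0},{"grip": 0.75,"x": -30,"y": 410,"z": -160,"turn": 0},{"grip": 0.75,"x": -30,"y": 410,"z": -160,"turn": 0},{"grip": 0.75,"x": -30,"y": 410,"z": -160,"turn": 0},{"grip": 0.75,"x": -30,"y": 410,"z": -160,"turn": 0}])

```text
time_s: 26.6
ee_pos: [0.4293, -0.0155, 0.1807]
eef_rot: [-3.141, -0.004, 0.0]
ft_force: [-0.2, 0.5, -0.2]
opening: 0.748
gripper_force: 0.0
```

```bash
python3 - <<'E'
from h import *
im,d,p=snap("top"); W=world(d,p); save("pics/t3.png",cv2.resize(im[130:290,150:500],None,fx=2.2,fy=2.2,interpolation=cv2.INTER_CUBIC))
T={"collet":(527.4,-315.4,3.42),"pin":(520,206.6,-6.98),"nut":(499.5,392.2,-.9)}
for k,(x,y,a) in T.items():
    a=np.radians(a); q=W[...,:2]*1000-[x,y]; tx=q@[np.cos(a),np.sin(a)]; ty=q@[-np.sin(a),np.cos(a)]
    for lo,hi in((-72,-4),(4,72)):
        m=(tx>lo)&(tx<hi)&(abs(ty)<52)&(W[...,2]>.017)&(d>0)
        if m.sum()>10:
            zz=W[...,2]; t=m&(zz>np.percentile(zz[m],95)-.006)
            print(k,[round(float(v[t].min()+v[t].max())/2,1) for v in(tx,ty)],"zmax",zz[m].max().round(3))
E
```

```text
collet [-41.4, 1.5] zmax 0.053
collet [36.3, 1.2] zmax 0.054
pin [-38.3, -1.3] zmax 0.07
pin [35.5, 0.8] zmax 0.07
nut [-35.6, -0.3] zmax 0.032
```

View pics/t3.png

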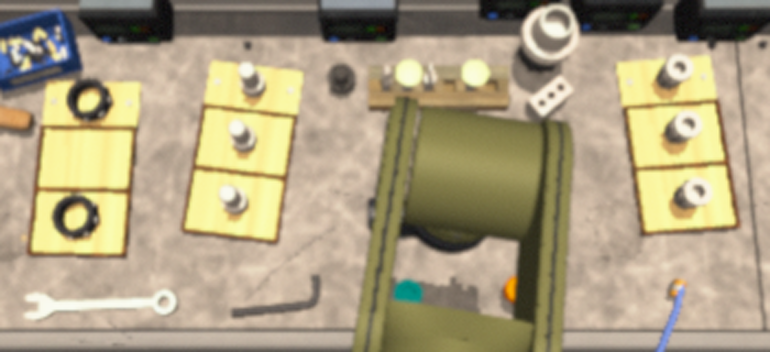

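All five pieces are near their compartment centres, and the block and plug haven't moved. I'll check that the nut is flat, then hand in.

```bash
python3 - <<'E'
from h import *
im,d,p=snap("top"); W=world(d,p)
def tilt(c):
    m=(np.hypot(W[...,0]-c[0],W[...,1]-c[1])<.032)&(W[...,2]>.02)
    P=W[m]; A=np.c_[P[:,:2]-c,np.ones(len(P))]; s=np.linalg.lstsq(A,P[:,2],rcond=None)[0]; return s.round(3),len(P)
a=tilt((.461,.393)); b=tilt((.603,.388)); print("placed",a,"sample",b)
if np.hypot(*(a[0]-b[0])[:2])<.08: print(ticket.sign_off())
E
```

```text
placed (array([0.015, 0.016, 0.025]), 184) sample (array([0.029, 0.003, 0.025]), 170)
the job is handed in; nothing more can be done
None
```

All five pieces are in their matching trays, one per compartment, upright or flat and close to centre; the setting block and plug look unmoved in the last picture. I handed the job in at about 27 s of the 128 s allowed, and no verdict came back.

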